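# Set a slab roller down onto its thickness strip and lock it

## Task

The wooden thickness strips of the slab roller have been changed, and at the end away from the crank the roller now hangs clear of its strip. Slacken the lock ring under that end's adjusting knob by its lever, turn the knob clockwise until you feel the roller just bear on the strip (stop there, do not force it down), then tighten the lock ring again: firm, about 0.6 N m, clearly less than the overtight state you find it in. Leave the things lying around it where they are.

Things in the scene. Friction and masses are not known exactly. Their poses are not given: they have to be found in the camera images.
- machine: Slab roller fixed on the bench: plywood bed 440 mm (x) by 350 mm (y), its top 76 mm above the bench; roller across it along y; a grey post at each end of the roller (y = +190 and -190 mm). Crank with wooden handle at the -y end, adjusting knob at the +y end. Origin: on the bench under the middle of the roller; x along the bed, y along the roller, z up.
- lock_ring: Lock ring on the +y post: round steel ring, 58 mm diameter, 20 mm high, with one lever; vertical axis, the same as the knob's. Origin: its centre, 226 mm above the bench; the lever points along its own +y. Clockwise from above tightens and lowers it, 8 mm per turn; tight, it locks the knob. Starts overtight: 0.7 to 1.5 N m breaks it loose, and 0.7 to 1.2 rad anticlockwise it runs free (0.1 N m).
- lever_mid (a point): Point on the lock ring's lever, 65 mm from the ring's axis, on the lever's centre line, 226 mm above the bench: a level round bar, 12 mm diameter, from the ring out to a 22 mm black ball at 95 mm. It points away from the roller and stands clear on all sides. When the ring seats again its torque climbs by about 1.4 N m per rad. 0.6 N m is 9 N pushed here. The ring stays where it is left.
- boss_foot (a point): Middle of the flat cap of the +y post, on the axis of ring and knob: cap 116 mm (x) by 44 mm (y), its top 200 mm above the bench. A threaded bush of 48 mm diameter rises from it into the lock ring, whose underside is 16 mm above the cap.
- adjuster: Adjusting knob at the +y post: round, aluminium, 38 mm diameter, 20 mm high, fluted. Origin: its centre, 262 mm above the bench, 36 mm above the lock ring's centre; 16 mm of bare spindle (18 mm diameter) between knob and ring. It keeps its height as it turns. Clockwise from above lowers that end of the roller, 10 mm per turn. With the ring tight it will not turn.
- knob_top (a point): Centre of the knob's top face, with a dark radial line. With the ring slack the knob turns against an even drag of about 0.12 N m; once the roller meets the strip the torque climbs, by 0.2 and soon 0.4 N m per rad: a rise of 0.15 N m is a good bearing, 0.4 is too much. The strip is met after 0.8 to 2.6 rad from the start, so the knob may need a second grip. It stays where it is left.
- roller: Steel roller, 80 mm diameter, 320 mm long, in a dark bearing block at the +y post that the adjuster moves; it pivots at the crank end. Origin: on its axis at the crank end's post (124 mm above the bench, y = -190 mm on the machine); its y runs along the roller.
- strip: Wooden thickness strip, 440 x 30 mm, fixed along the bed under the +y end of the roller, its top about 8 mm above the bed. Origin: on its top face right under the roller, which starts 1 to 3 mm above it.
- tool_jar: Terracotta jar with wooden modelling tools, 72 mm diameter, 105 mm high (tools to 180 mm), standing on the bench; bystander. Origin: centre of its underside.
- spare_strip: Loose wooden strip, 260 x 30 x 8 mm, lying on the bench; bystander. Origin: centre of its underside.
- rib: Dark wooden potter's rib, 50 x 110 x 7 mm, lying on the bed beyond the roller; bystander. Origin: on its underside.
- brush: Brush lying on the bench; bystander. Origin: on its underside.

How it is judged:
By the outcome, as a careful person would: the job done as asked, in the order asked, and still so for the second after the job is handed in, with the robot touching nothing.
It also fails if it takes over 69 s, if anything falls off the work surface, if the arm or the gripper's body presses on something with over 40 N, if the wrist force passes 120 N, or if a joint passes its speed limit or range.

## Robot

A 7-joint arm with a two-finger parallel gripper is mounted at the origin on the work surface. World frame = base frame: x ahead of the robot, y to its left, z up, the work surface at z = 0. Lengths are in m, angles in rad, forces in N, time in s.
With the tool pointing down it reaches from about 0.4 to 0.9 m from the base axis. Payload 5.5 kg.
Tool frame: the origin (TCP) lies between the finger pads; the fingertips stand 17 mm ahead of it and the grasp point (between the pads) lies 2 mm behind it; z points along the fingers, y is the line along which they close (so a half turn about z gives the same grasp; the last joint's range is limited). The gripper opens to 92 mm and grips with 3 to 60 N. Pads are 19 mm wide; open, the fingers measure 130 mm over their backs; the gripper's body (75 mm by 190 mm) begins 47 mm behind the grasp point.
Start: joints at [1.5, 0.501, -0.427, 1.55, 0.221, 1.138, -0.21], TCP at [0.213, -0.614, 0.244] pointing down, gripper open.
Joint ranges: [-2.88, 2.88], [-0.31, 2.03], [-1.54, 1.56], [0.2, 2.42], [-1.41, 4.55], [0.19, 2.02], [-2.57, 2.57]. Speed limits (rad/s): [2.57, 2.57, 3.14, 3.14, 3.14, 3.14, 3.14].

## Interface

Orientations are given as a rotation vector (axis times angle).
In Python, from workcell import robot gives the robot as it stands. The module is installed in compiled form; this text tells all that it offers.
- The arm moves only by the tool send_rows, never from a script. Its argument "commands" is a list of rows, each a list of 3 entries, a list of its own where there are three numbers: the shift along the tool's x, y, z in cm, then the turn about the tool's z in rad, then the closure in counts, from 0 (fully open) to 255 (shut). In form: [[[tx, ty, tz], turn, jaw], ...]. A call has 1 to 20 rows; each row is the pose to reach, as a shift and turn from the pose commanded when the call began, along the tool's axes at that moment; what a row does not reach only later rows make up. A row lasts 1/12 s, in which the tool goes at most 41.7 mm and 7.16 degrees, less where a joint would pass 70% of its speed; a pose out of reach is approached as far as the arm can. A call with a gripper value outside its range is refused whole. The fingers move at their own pace and stop on an object; "newtons" is the grip in N (left out, the last holds). Time passes only in rows, so rows that repeat a pose let the fingers close. It gives the time, the measured TCP pose, the force, the opening and the grip force at its end, in the units of the state.
- robot.get_state(): the state, without advancing time (a new reading comes with each control period).
- robot.grab_frame(name): name is "side" or "top"; returns the picture (420x560x3 uint8, red, green, blue); there is no depth.
- robot.get_calibration(name): a dict with "fx", "fy", "cx", "cy" (pixels), "eye" and "attitude" of the camera in the world. Camera axes: x right, y up, looking along -z (the intrinsics and any distortion apply to the point x, -y, -z); pixel columns grow to the right and rows downward; lengths in m; the calibration is good to about 2 mm. A picture is of the moment at which its call begins. get_calibration takes no time and is no camera call.
- robot.job_done(): hands the job in; it is judged then, once.
The state is a dict: "t": time; "joint_positions": joint angles; "joint_vel": joint speeds; "joint_torque": joint torques, N m; "tool_pos": TCP position; "orientation": TCP orientation; "ft_force": force on the tool from outside, world axes, zero at the start; "ft_torque": the same for the moment, N m; "grip_width": opening from 0.0 (shut) to 1.0 (fully open); "finger_force": force on a finger pad.
Only numpy, scipy, OpenCV 4.12 (cv2) and the standard library are available. Lean on these libraries where they do the work, as an engineer would, in place of code of your own. Each camera call takes 0.05 s, during which the arm holds its last target. There are 200 camera calls.

## Working session

There is one attempt and no reset: what is moved stays moved. The work goes in short steps, Python scripts to look and compute and a tool call to move; the robot and the scene stay as the last step left them, time stands still between calls to the robot, and variables do not carry over. Pictures are saved under pics/ and viewed, at most 10 in all, crops included, and the job is handed in when it is done.

Besides the shell and the picture viewer there is one more tool, called by a JSON object that holds its "method" and its "body", one argument or row to a line. send_rows: Moves the arm, as the interface text tells. Its arguments: {"type":"object","properties":{"commands":{"type":"array"},"newtons":{"type":"number"}},"required":["commands"]}

```bash
mkdir -p pics; python3 - <<'E'
from workcell import robot
import cv2
for n in("side","top"):
    cv2.imwrite(f"pics/{n}0.png",robot.grab_frame(n)[:,:,::-1]); print(n,robot.get_calibration(n))
print(robot.get_state())
E
```

```text
side {'fx': 446.8456446918849, 'fy': 446.8456446918849, 'cx': 280.0692400377424, 'cy': 207.31956058367953, 'eye': array([0.18074249, 0.55645359, 0.95899121]), 'attitude': array([ 0.32001152, -0.98226372, -2.38180753])}
top {'fx': 486.97846573790775, 'fy': 486.97846573790775, 'cx': 274.12350010356, 'cy': 197.89982851939706, 'eye': array([ 0.43752053, -0.06347143,  1.27111127]), 'attitude': array([ 0.16520013, -0.13432789, -1.57497203])}
{'t': 0.1, 'joint_positions': array([ 1.50022172,  0.50180021, -0.42679141,  1.55132655,  0.2208252 ,
        1.13826198, -0.21028945]), 'joint_vel': array([-0.00028798, -0.00241179, -0.00150956, -0.00331137, -0.00157661,
        0.00163827, -0.00019889]), 'joint_torque': array([-1.10051088e-02, -5.67873502e+01, -5.83874658e+00, -2.79914367e+01,
       -6.90537714e-02,  2.40900472e-02,  5.33490709e-05]), 'tool_pos': array([ 0.21270567, -0.61359502,  0.24275955]), 'orientation': array([-3.09623202e+00, -5.21655120e-01,  3.70854946e-04]), 'ft_force': array([ 0.2489243 , -0.68120438,  0.21936213]), 'ft_torque': array([ 0.03554551,  0.0198358 , -0.00539533]), 'finger_force': 0.0, 'grip_width': 0.9985892310403817}
```

View pics/side0.png

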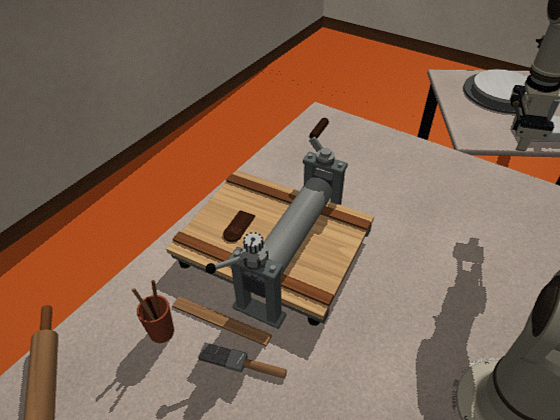

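View pics/top0.png

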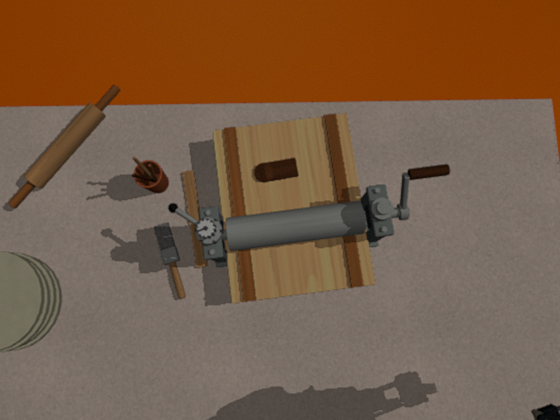

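The side view shows the knob near (254,241) and the lever ball near (210,267). In the top view the knob is near (208,230) and the ball near (173,208). Next I'll refine these.

```bash
cat > h.py <<'E'
import numpy as np, cv2
from scipy.spatial.transform import Rotation as R
from workcell import robot
def ray(n,u,v):
    c=robot.get_calibration(n)
    d=np.array([(u-c['cx'])/c['fx'],-(v-c['cy'])/c['fy'],-1.])
    return c['eye'],R.from_rotvec(c['attitude']).apply(d)
def onz(n,u,v,z):
    e,d=ray(n,u,v); return e+d*(z-e[2])/d[2]
def proj(n,p):
    c=robot.get_calibration(n); q=R.from_rotvec(c['attitude']).inv().apply(np.array(p)-c['eye'])
    return c['cx']-c['fx']*q[0]/q[2], c['cy']+c['fy']*q[1]/q[2]
def two(a,b):
    e1,d1=ray('top',*a); e2,d2=ray('side',*b)
    s=np.linalg.lstsq(np.c_[d1,-d2],e2-e1,rcond=None)[0]
    p,q=e1+d1*s[0],e2+d2*s[1]; return (p+q)/2,np.linalg.norm(p-q)
def tcp():
    s=robot.get_state(); return s,R.from_rotvec(s['orientation'])
E
python3 - <<'E'
from h import *
t=cv2.imread('pics/top0.png'); s=cv2.imread('pics/side0.png')
a=cv2.resize(t[190:270,160:260],None,fx=6,fy=6,interpolation=cv2.INTER_CUBIC)
b=cv2.resize(s[220:320,195:295],None,fx=6,fy=6,interpolation=cv2.INTER_CUBIC)[:480]
cv2.imwrite('pics/a.png',a); cv2.imwrite('pics/b.png',b)
for n,im,(x0,y0,x1,y1) in(('top',t,(160,198,183,218)),('side',s,(200,258,220,276))):
    m=(im[y0:y1,x0:x1].max(2)<45); k,l,st,c=cv2.connectedComponentsWithStats(m.astype(np.uint8)); print(n,[(st[i,4],c[i]+[x0,y0]) for i in range(1,k)])
E
```

```text
top [(np.int32(54), array([172.38888889, 207.2037037 ]))]
side [(np.int32(1), array([217., 258.])), (np.int32(1), array([219., 259.])), (np.int32(86), array([210.12790698, 268.5       ])), (np.int32(5), array([201.6, 268.4])), (np.int32(5), array([216.2, 274.8]))]
```

View pics/a.png

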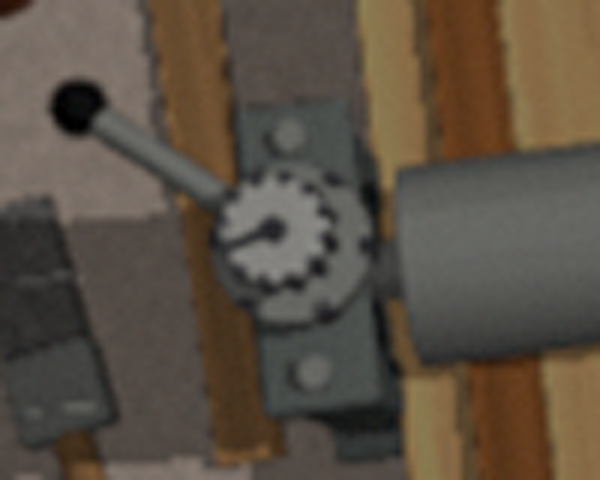

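View pics/b.png

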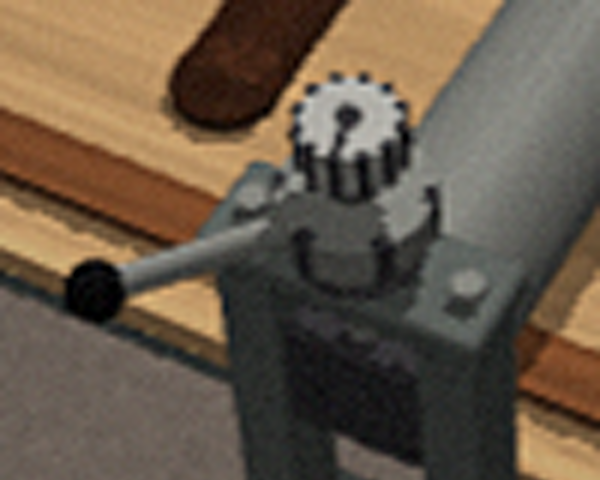

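The top crop shows the knob centre at (205.1,227.9) and the ball at (172.4,207.2). In the side crop the knob is at (252.9,239.1) and the ball at (210.3,268.2). The dark line runs from the knob centre to the left, toward world +y.

```bash
python3 - <<'E'
from h import *
k=two((205.1,227.9),(252.9,239.1)); b=two((172.4,207.2),(210.3,268.2))
print(k,b,onz('top',205.1,227.9,.272),onz('side',252.9,239.1,.272),onz('top',172.4,207.2,.226),onz('side',210.3,268.2,.226))
d=b[0]-k[0]; print('dist',np.hypot(*d[:2]),'ang',np.degrees(np.arctan2(d[1],d[0])))
# machine yaw: roller: post caps
for p in ((288,135),(314,373)): print('bolt',onz('top',160+p[0]/6-.4,190+p[1]/6-.4,.204))
s,r=tcp(); print(r.as_matrix().round(4))
E
```

```text
(array([0.56906486, 0.09907242, 0.27312118]), np.float64(0.0012628913511912808)) (array([0.6214581 , 0.17932592, 0.22613259]), np.float64(0.0010938643888353144)) [0.56864748 0.0989468  0.272     ] [0.57031703 0.09853434 0.272     ] [0.62099783 0.17906173 0.226     ] [0.62208178 0.17944716 0.226     ]
dist 0.09584192838296197 ang 56.86161849560128
bolt [0.61292045 0.10510625 0.204     ]
bolt [0.52477269 0.0939601  0.204     ]
[[ 9.448e-01  3.277e-01 -5.000e-04]
 [ 3.277e-01 -9.448e-01  1.700e-03]
 [ 1.000e-04 -1.700e-03 -1.000e+00]]
```

```bash
cat >> h.py <<'E'
K=np.array([.5692,.0990])
def go(p,yaw):
    """shift (cm, tool axes) and turn from now to world p with tool x at world angle yaw"""
    s,r=tcp(); m=r.as_matrix(); y=np.arctan2(m[1,0],m[0,0])
    t=-(yaw-y); t=(t+np.pi)%(2*np.pi)-np.pi
    print('t',s['t'],'shift',(r.inv().apply(np.array(p)-s['tool_pos'])*100).round(2),'turn',round(t,3),'j7',s['joint_positions'][6].round(3))
def lev(a,rad=.065,z=.232): return [*(K+rad*np.array([np.cos(a),np.sin(a)])),z]
def rep():
    s,r=tcp(); m=r.as_matrix(); d=s['tool_pos'][:2]-K; f=s['ft_force']; 
    print('t',round(s['t'],2),'p',s['tool_pos'].round(4),'yaw',np.arctan2(m[1,0],m[0,0]).round(3),'polar',np.hypot(*d).round(4),np.arctan2(d[1],d[0]).round(3),'f',f.round(2),'M_axis',(d[0]*f[1]-d[1]*f[0]).round(3),'mz',s['ft_torque'].round(3),'gw',round(s['grip_width'],3),s['finger_force'],'j',s['joint_positions'].round(2))
E
python3 -c "
from h import *
a=np.radians(57); go(lev(a,z=.36),a)"
```

```text
t 0.1 shift [ 62.16 -59.66 -11.62] turn -0.661 j7 -0.21
```

{"method": "send_rows", "body": {
  "commands": [
    [[0, 0, -4], 0, 0],
    [[0, 0, -8], 0, 0],
    [[3, -3, -11.6], 0, 100],
    [[62.2, -59.7, -11.6], -0.66, 195],
    [[62.2, -59.7, -11.6], -0.66, 195],
    [[62.2, -59.7, -11.6], -0.66, 195],
    [[62.2, -59.7, -11.6], -0.66, 195],
    [[62.2, -59.7, -11.6], -0.66, 195],
    [[62.2, -59.7, -11.6], -0.66, 195],
    [[62.2, -59.7, -11.6], -0.66, 195],
    [[62.2, -59.7, -11.6], -0.66, 195],
    [[62.2, -59.7, -11.6], -0.66, 195],
    [[62.2, -59.7, -11.6], -0.66, 195],
    [[62.2, -59.7, -11.6], -0.66, 195],
    [[62.2, -59.7, -11.6], -0.66, 195],
    [[62.2, -59.7, -11.6], -0.66, 195],
    [[62.2, -59.7, -11.6], -0.66, 195],
    [[62.2, -59.7, -11.6], -0.66, 195],
    [[62.2, -59.7, -11.6], -0.66, 195],
    [[62.2, -59.7, -11.6], -0.66, 195]
  ]
}}

```text
t: 1.77
tool_pos: [0.5498, 0.0465, 0.3581]
orientation: [2.762, 1.496, -0.001]
ft_force: [0.6, -1.2, -0.7]
grip_width: 0.237
finger_force: 0.0
```

```bash
python3 -c "
from h import *
rep(); a=np.radians(57); go(lev(a,z=.36),a)"
```

```text
t 1.77 p [0.5498 0.0465 0.3581] yaw 0.993 polar 0.0559 -1.924 f [ 0.59 -1.25 -0.73] M_axis 0.055 mz [-0.033 -0.14  -0.032] gw 0.237 0.0 j [ 0.65  0.33 -0.98  1.64  0.29  1.32 -0.96]
t 1.7667 shift [11.95 -1.26 -0.2 ] turn -0.002 j7 -0.959
```

{"method": "send_rows", "body": {
  "commands": [
    [[4, -0.4, 0], 0, 195],
    [[8, -0.8, 0], 0, 195],
    [[11.9, -1.2, 0], 0, 195],
    [[11.9, -1.2, 0], 0, 195],
    [[11.9, -1.2, 0], 0, 195],
    [[11.9, -1.2, 0], 0, 195]
  ]
}}

```text
t: 2.27
tool_pos: [0.6039, 0.1513, 0.3576]
orientation: [-2.761, -1.499, 0.002]
ft_force: [0.6, -0.4, 0.3]
grip_width: 0.237
finger_force: 0.0
```

```bash
python3 -c "
from h import *
rep(); a=np.radians(57); go(lev(a,z=.234),a)"
```

```text
t 2.27 p [0.6039 0.1513 0.3576] yaw 0.995 polar 0.0628 0.985 f [ 0.64 -0.35  0.28] M_axis -0.045 mz [-0.104 -0.022  0.006] gw 0.237 0.0 j [ 0.37  0.49 -0.95  1.47  0.4   1.39 -1.17]
t 2.2667 shift [ 0.24 -0.05 12.36] turn -0.0 j7 -1.172
```

{"method": "send_rows", "body": {
  "commands": [
    [[0.2, 0, 4], 0, 195],
    [[0.2, 0, 8], 0, 195],
    [[0.2, 0, 9.5], 0, 195],
    [[0.2, 0, 9.5], 0, 195]
  ]
}}

```text
t: 2.6
tool_pos: [0.603, 0.1484, 0.2587]
orientation: [-2.764, -1.492, 0.013]
ft_force: [-1.4, -1.6, -0.3]
grip_width: 0.238
finger_force: 0.0
```

```bash
python3 - <<'E'
from h import *
rep()
t=robot.grab_frame('top'); s=robot.grab_frame('side')
a=cv2.resize(t[170:270,150:250],None,fx=4,fy=4,interpolation=2); b=cv2.resize(s[200:300,190:290],None,fx=4,fy=4,interpolation=2)
cv2.imwrite('pics/c.png',np.hstack([a,b])[:,:,::-1])
a=np.radians(57); go(lev(a,z=.234),a)
E
```

```text
t 2.6 p [0.603  0.1484 0.2587] yaw 0.99 polar 0.0599 0.97 f [-1.43 -1.55 -0.3 ] M_axis 0.018 mz [-0.043 -0.051 -0.038] gw 0.238 0.0 j [ 0.35  0.56 -0.9   1.59  0.46  1.22 -1.23]
t 2.7 shift [ 0.17 -0.23  2.98] turn -0.004 j7 -1.225
```

View pics/c.png

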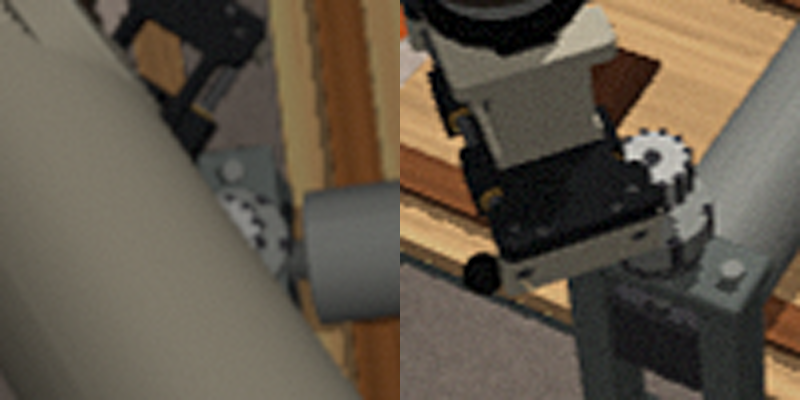

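The right half shows the near finger in front of the lever, with the ball at about (483,272) sticking out. The knob at about (655,155) stays clear of the gripper body, so I'll finish the descent.

{"method": "send_rows", "body": {
  "commands": [
    [[0.2, -0.1, 1], 0, 195],
    [[0.2, -0.1, 2.5], 0, 195],
    [[0.2, -0.1, 2.5], 0, 195],
    [[0.2, -0.1, 2.5], 0, 195]
  ]
}}

```text
t: 3.03
tool_pos: [0.6059, 0.155, 0.2391]
orientation: [2.762, 1.497, 0.001]
ft_force: [1.0, 0.3, -0.7]
grip_width: 0.238
finger_force: 0.0
```

```bash
python3 -c "
from h import *
rep(); a=np.radians(57); go(lev(a,z=.234),a)"
```

```text
t 3.03 p [0.6059 0.155  0.2391] yaw 0.993 polar 0.067 0.991 f [ 1.05  0.34 -0.73] M_axis -0.046 mz [-0.085 -0.085 -0.013] gw 0.238 0.0 j [ 0.33  0.58 -0.89  1.61  0.48  1.18 -1.24]
t 3.0333 shift [-0.2  -0.03  0.51] turn -0.001 j7 -1.245
```

{"method": "send_rows", "body": {
  "commands": [
    [[-0.1, 0, 0.4], 0, 195],
    [[-0.1, -0.33, 0.4], -0.05, 195],
    [[-0.1, -0.65, 0.4], -0.1, 195],
    [[-0.15, -0.97, 0.4], -0.15, 195],
    [[-0.2, -1.29, 0.4], -0.2, 195],
    [[-0.3, -1.61, 0.4], -0.25, 195],
    [[-0.38, -1.92, 0.4], -0.3, 195],
    [[-0.38, -1.92, 0.4], -0.3, 195]
  ]
}}

```text
t: 3.7
tool_pos: [0.5908, 0.1605, 0.2361]
orientation: [2.503, 1.89, 0.007]
ft_force: [6.3, -3.7, -0.2]
grip_width: 0.235
finger_force: 3.5
```

```bash
python3 -c "
from h import *
rep()"
```

```text
t 3.7 p [0.5908 0.1605 0.2361] yaw 1.293 polar 0.0652 1.233 f [ 6.32 -3.7  -0.2 ] M_axis -0.469 mz [-0.717 -1.469 -0.077] gw 0.235 3.4616824239492416 j [ 0.37  0.59 -0.97  1.65  0.52  1.18 -1.  ]
```

{"method": "send_rows", "body": {
  "commands": [
    [[-0.03, -0.49, 0], -0.075, 195],
    [[-0.07, -0.97, 0], -0.15, 195],
    [[-0.16, -1.45, 0], -0.225, 195],
    [[-0.29, -1.92, 0], -0.3, 195],
    [[-0.45, -2.38, 0], -0.375, 195],
    [[-0.65, -2.83, 0], -0.45, 195],
    [[-0.65, -2.83, 0], -0.45, 195]
  ]
}}

```text
t: 4.28
tool_pos: [0.5605, 0.1637, 0.2361]
orientation: [2.017, 2.404, 0.006]
ft_force: [3.7, -1.8, 2.5]
grip_width: 0.236
finger_force: 1.7
```

```bash
python3 -c "
from h import *
rep()"
```

```text
t 4.28 p [0.5605 0.1637 0.2361] yaw 1.745 polar 0.0653 1.705 f [ 3.65 -1.79  2.53] M_axis -0.221 mz [-0.125 -0.94  -0.023] gw 0.236 1.7315486446022987 j [ 0.46  0.59 -1.1   1.72  0.57  1.18 -0.62]
```

{"method": "send_rows", "body": {
  "commands": [
    [[-0.03, -0.49, 0], -0.075, 195],
    [[-0.07, -0.97, 0], -0.15, 195],
    [[-0.16, -1.45, 0], -0.225, 195],
    [[-0.29, -1.92, 0], -0.3, 195],
    [[-0.45, -2.38, 0], -0.375, 195],
    [[-0.65, -2.83, 0], -0.45, 195],
    [[-0.65, -2.83, 0], -0.45, 195],
    [[-0.65, -2.83, 0], -0.45, 195]
  ]
}}

```text
t: 4.95
tool_pos: [0.5318, 0.1527, 0.2347]
orientation: [-1.439, -2.793, -0.0]
ft_force: [-0.3, 0.7, -0.8]
grip_width: 0.237
finger_force: 0.0
```

```bash
python3 -c "
from h import *
rep()"
```

```text
t 4.95 p [0.5318 0.1527 0.2347] yaw 2.19 polar 0.0655 2.179 f [-0.27  0.71 -0.79] M_axis -0.012 mz [ 0.022 -0.135 -0.019] gw 0.237 0.0 j [ 0.56  0.61 -1.23  1.79  0.62  1.19 -0.23]
```

{"method": "send_rows", "body": {
  "commands": [
    [[-0.03, -0.49, 0], -0.075, 195],
    [[-0.07, -0.97, 0], -0.15, 195],
    [[-0.16, -1.45, 0], -0.225, 195],
    [[-0.16, -1.45, 0], -0.225, 195]
  ]
}}

```text
t: 5.28
tool_pos: [0.5208, 0.1428, 0.2344]
orientation: [-1.112, -2.938, 0.0]
ft_force: [1.9, 0.4, 0.4]
grip_width: 0.233
finger_force: 0.0
```

```bash
python3 -c "
from h import *
rep()"
```

```text
t 5.28 p [0.5208 0.1428 0.2344] yaw 2.418 polar 0.0652 2.406 f [1.9  0.4  0.35] M_axis -0.103 mz [ 0.147 -0.139 -0.046] gw 0.233 0.04760044743306935 j [ 0.63  0.63 -1.29  1.82  0.65  1.21 -0.03]
```

{"method": "send_rows", "body": {
  "commands": [
    [[0, 0.4, 0], 0, 195],
    [[0, 0.4, -4], 0, 195],
    [[0, 0.4, -8], 0, 195],
    [[0, 0.4, -8], 0, 0],
    [[0, 0.4, -8], 0, 0],
    [[-3.5, 0.2, -8], -0.1, 0],
    [[-6.5, 0, -8], -0.2, 0],
    [[-6.5, 0, -8], -0.32, 0],
    [[-6.5, 0, -8], -0.44, 0],
    [[-6.5, 0, -8], -0.5, 0],
    [[-6.5, 0, -8], -0.5, 0]
  ],
  "newtons": 30
}}

```text
t: 6.2
tool_pos: [0.5693, 0.0999, 0.3128]
orientation: [-0.349, -3.119, -0.0]
ft_force: [-0.9, 0.9, 0.1]
grip_width: 0.768
finger_force: 0.0
```

```bash
python3 -c "
from h import *
rep(); go([*K,.263],2.9)"
```

```text
t 6.2 p [0.5693 0.0999 0.3128] yaw 2.919 polar 0.0009 1.435 f [-0.88  0.9   0.07] M_axis 0.001 mz [ 0.119 -0.162 -0.023] gw 0.768 0.0 j [ 0.71  0.7  -1.43  1.64  0.7   1.43  0.56]
t 6.2 shift [-0.02 -0.09  4.98] turn 0.019 j7 0.555
```

{"method": "send_rows", "body": {
  "commands": [
    [[0, 0, 0], 0, 0],
    [[0, -0.1, 2.5], 0, 0],
    [[0, -0.1, 5], 0, 0],
    [[0, -0.1, 5], 0, 0],
    [[0, -0.1, 5], 0, 100],
    [[0, -0.1, 5], 0, 255],
    [[0, -0.1, 5], 0, 255],
    [[0, -0.1, 5], 0, 255],
    [[0, -0.1, 5], 0, 255],
    [[0, -0.1, 5], 0, 255],
    [[0, -0.1, 5], 0, 255]
  ],
  "newtons": 30
}}

```text
t: 7.12
tool_pos: [0.5695, 0.099, 0.2648]
orientation: [0.35, 3.122, 0.0]
ft_force: [0.2, -0.5, -0.3]
grip_width: 0.535
finger_force: 0.0
```

```bash
python3 - <<'E'
from h import *
rep()
t=robot.grab_frame('top'); s=robot.grab_frame('side')
a=cv2.resize(t[170:270,150:250],None,fx=4,fy=4,interpolation=2); b=cv2.resize(s[200:300,190:290],None,fx=4,fy=4,interpolation=2)
cv2.imwrite('pics/d.png',np.hstack([a,b])[:,:,::-1])
rep()
E
```

```text
t 7.12 p [0.5695 0.099  0.2648] yaw 2.919 polar 0.0003 0.039 f [ 0.24 -0.45 -0.3 ] M_axis -0.0 mz [ 0.057 -0.174 -0.063] gw 0.535 0.0 j [ 0.7   0.74 -1.39  1.7   0.75  1.35  0.52]
t 7.22 p [0.5695 0.099  0.2646] yaw 2.919 polar 0.0003 -0.179 f [-0.44 -0.78 -0.14] M_axis -0.0 mz [ 0.081 -0.147 -0.035] gw 0.449 0.0 j [ 0.7   0.74 -1.39  1.7   0.75  1.35  0.52]
```

View pics/d.png

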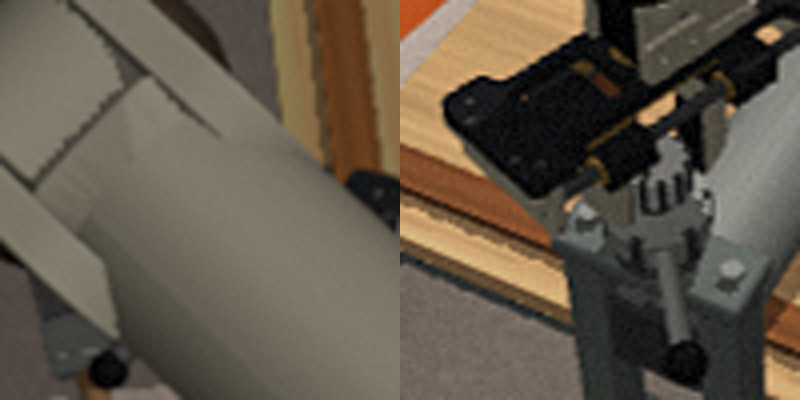

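The lever now points down the image, ball at about (685,362), so it has swung well loose. The fingers sit either side of the knob at about (665,180) and are still closing.

{"method": "send_rows", "body": {
  "commands": [
    [[0, 0, 0], 0, 255],
    [[0, 0, 0], 0, 255],
    [[0, 0, 0], 0, 255],
    [[0, 0, 0], 0, 255]
  ],
  "newtons": 30
}}

```text
t: 7.55
tool_pos: [0.5697, 0.1, 0.2645]
orientation: [0.348, 3.122, 0.003]
ft_force: [2.3, 4.3, -2.9]
grip_width: 0.405
finger_force: 30.0
```

```bash
python3 -c "
from h import *
rep()"
```

```text
t 7.55 p [0.5697 0.1    0.2645] yaw 2.92 polar 0.0011 1.155 f [ 2.28  4.26 -2.87] M_axis -0.0 mz [ 0.96  -0.667 -0.045] gw 0.405 29.99956637620926 j [ 0.7   0.74 -1.39  1.7   0.75  1.35  0.52]
```

{"method": "send_rows", "body": {
  "commands": [
    [[0, 0, 0], 0.05, 255],
    [[0, 0, 0], 0.1, 255],
    [[0, 0, 0], 0.15, 255],
    [[0, 0, 0], 0.2, 255],
    [[0, 0, 0], 0.25, 255],
    [[0, 0, 0], 0.3, 255]
  ]
}}

```text
t: 8.05
tool_pos: [0.5697, 0.1001, 0.2645]
orientation: [0.813, 3.034, 0.003]
ft_force: [2.0, 4.4, -2.9]
grip_width: 0.405
finger_force: 30.0
```

```bash
python3 -c "
from h import *
rep()"
```

```text
t 8.05 p [0.5697 0.1001 0.2645] yaw 2.618 polar 0.0012 1.166 f [ 1.99  4.41 -2.91] M_axis -0.0 mz [ 0.92  -0.714  0.124] gw 0.405 29.997805058956146 j [ 0.68  0.69 -1.33  1.7   0.69  1.32  0.26]
```

{"method": "send_rows", "body": {
  "commands": [
    [[0, 0, 0], 0.05, 255],
    [[0, 0, 0], 0.1, 255],
    [[0, 0, 0], 0.15, 255],
    [[0, 0, 0], 0.2, 255],
    [[0, 0, 0], 0.2, 255]
  ]
}}

```text
t: 8.47
tool_pos: [0.5698, 0.1001, 0.2646]
orientation: [1.113, 2.937, 0.003]
ft_force: [3.3, 4.3, -3.8]
grip_width: 0.404
finger_force: 30.0
```

```bash
python3 -c "
from h import *
rep()"
```

```text
t 8.47 p [0.5698 0.1001 0.2646] yaw 2.417 polar 0.0013 1.11 f [ 3.27  4.25 -3.79] M_axis -0.001 mz [ 0.954 -0.738 -0.189] gw 0.404 30.000024139881134 j [ 0.67  0.66 -1.29  1.7   0.66  1.29  0.09]
```

{"method": "send_rows", "body": {
  "commands": [
    [[0, 0, 0], 0.05, 255],
    [[0, 0, 0], 0.1, 255],
    [[0, 0, 0], 0.15, 255],
    [[0, 0, 0], 0.2, 255]
  ]
}}

```text
t: 8.8
tool_pos: [0.5698, 0.1002, 0.2646]
orientation: [1.4, 2.812, 0.004]
ft_force: [4.2, 5.2, -3.2]
grip_width: 0.403
finger_force: 30.0
```

```bash
python3 -c "
from h import *
rep()"
```

```text
t 8.8 p [0.5698 0.1002 0.2646] yaw 2.218 polar 0.0013 1.114 f [ 4.16  5.24 -3.23] M_axis -0.002 mz [ 0.955 -0.763  0.126] gw 0.403 29.997699558734894 j [ 0.65  0.63 -1.24  1.7   0.62  1.27 -0.08]
```

{"method": "send_rows", "body": {
  "commands": [
    [[0, 0, 0], 0.05, 255],
    [[0, 0, 0], 0.1, 255],
    [[0, 0, 0], 0.15, 255],
    [[0, 0, 0], 0.2, 255]
  ]
}}

```text
t: 9.13
tool_pos: [0.5698, 0.1002, 0.2646]
orientation: [1.674, 2.658, 0.004]
ft_force: [2.9, 5.0, -3.4]
grip_width: 0.406
finger_force: 30.0
```

```bash
python3 -c "
from h import *
rep()"
```

```text
t 9.13 p [0.5698 0.1002 0.2646] yaw 2.018 polar 0.0014 1.077 f [ 2.92  4.98 -3.36] M_axis -0.0 mz [ 0.883 -0.882  0.16 ] gw 0.406 29.9976709485054 j [ 0.63  0.6  -1.2   1.7   0.59  1.25 -0.26]
```

{"method": "send_rows", "body": {
  "commands": [
    [[0, 0, 0], 0.05, 255],
    [[0, 0, 0], 0.1, 255],
    [[0, 0, 0], 0.15, 255]
  ]
}}

```text
t: 9.38
tool_pos: [0.5699, 0.1002, 0.2645]
orientation: [-1.868, -2.525, -0.004]
ft_force: [4.1, 4.2, -3.3]
grip_width: 0.409
finger_force: 30.0
```

```bash
python3 -c "
from h import *
rep()"
```

```text
t 9.38 p [0.5699 0.1002 0.2645] yaw 1.868 polar 0.0014 1.071 f [ 4.1   4.2  -3.27] M_axis -0.002 mz [ 0.918 -0.89   0.119] gw 0.409 29.997635185718536 j [ 0.61  0.58 -1.17  1.7   0.56  1.24 -0.39]
```

{"method": "send_rows", "body": {
  "commands": [
    [[0, 0, 0], 0.05, 255],
    [[0, 0, 0], 0.1, 255],
    [[0, 0, 0], 0.15, 255]
  ]
}}

```text
t: 9.63
tool_pos: [0.5699, 0.1002, 0.2646]
orientation: [-2.052, -2.378, -0.004]
ft_force: [5.1, 4.6, -3.4]
grip_width: 0.405
finger_force: 30.0
```

```bash
python3 -c "
from h import *
rep()"
```

```text
t 9.63 p [0.5699 0.1002 0.2646] yaw 1.718 polar 0.0014 1.057 f [ 5.06  4.55 -3.4 ] M_axis -0.003 mz [ 0.908 -0.861  0.174] gw 0.405 29.99778538942337 j [ 0.6   0.56 -1.13  1.7   0.54  1.23 -0.52]
```

{"method": "send_rows", "body": {
  "commands": [
    [[0, 0, 0], 0.05, 255],
    [[0, 0, 0], 0.1, 255],
    [[0, 0, 0], 0.15, 255]
  ]
}}

```text
t: 9.88
tool_pos: [0.57, 0.1002, 0.2646]
orientation: [-2.225, -2.218, -0.004]
ft_force: [3.1, 4.4, -4.2]
grip_width: 0.407
finger_force: 30.0
```

```bash
python3 -c "
from h import *
rep()"
```

```text
t 9.88 p [0.57   0.1002 0.2646] yaw 1.568 polar 0.0014 1.015 f [ 3.12  4.44 -4.21] M_axis -0.0 mz [ 0.845 -0.894  0.082] gw 0.407 29.997711181640625 j [ 0.58  0.55 -1.1   1.7   0.51  1.22 -0.65]
```

```bash
cat >> h.py <<'E'
def k():
    s,r=tcp(); m=r.as_matrix(); print('yaw',np.arctan2(m[1,0],m[0,0]).round(3),'mz',s['ft_torque'][2].round(3),'jt7',s['joint_torque'][6].round(3),'ff',round(s['finger_force'],1),'t',round(s['t'],2))
E
```

{"method": "send_rows", "body": {
  "commands": [
    [[0, 0, 0], 0.05, 255],
    [[0, 0, 0], 0.1, 255]
  ]
}}

```text
t: 10.05
tool_pos: [0.57, 0.1002, 0.2646]
orientation: [-2.333, -2.104, -0.004]
ft_force: [4.5, 4.4, -3.0]
grip_width: 0.407
finger_force: 30.0
```

```bash
python3 -c "
from h import *
k()"
```

```text
yaw 1.468 mz 0.139 jt7 0.571 ff 30.0 t 10.05
```

{"method": "send_rows", "body": {
  "commands": [
    [[0, 0, 0], 0.05, 255],
    [[0, 0, 0], 0.1, 255]
  ]
}}

```text
t: 10.22
tool_pos: [0.57, 0.1002, 0.2646]
orientation: [-2.435, -1.984, -0.004]
ft_force: [4.0, 4.9, -3.7]
grip_width: 0.408
finger_force: 30.0
```

```bash
python3 -c "
from h import *
k()"
```

```text
yaw 1.368 mz 0.14 jt7 0.574 ff 30.0 t 10.22
```

{"method": "send_rows", "body": {
  "commands": [
    [[0, 0, 0], 0.05, 255],
    [[0, 0, 0], 0.1, 255]
  ]
}}

```text
t: 10.38
tool_pos: [0.57, 0.1002, 0.2646]
orientation: [-2.531, -1.86, -0.004]
ft_force: [3.8, 4.0, -3.3]
grip_width: 0.406
finger_force: 30.0
```

```bash
python3 -c "
from h import *
k()"
```

```text
yaw 1.268 mz 0.148 jt7 0.573 ff 30.0 t 10.38
```

{"method": "send_rows", "body": {
  "commands": [
    [[0, 0, 0], 0.05, 255],
    [[0, 0, 0], 0.1, 255]
  ]
}}

```text
t: 10.55
tool_pos: [0.57, 0.1002, 0.2645]
orientation: [-2.621, -1.731, -0.004]
ft_force: [4.5, 4.1, -3.9]
grip_width: 0.401
finger_force: 30.0
```

```bash
python3 -c "
from h import *
k()"
```

```text
yaw 1.168 mz 0.086 jt7 0.565 ff 30.0 t 10.55
```

{"method": "send_rows", "body": {
  "commands": [
    [[0, 0, 0], 0.05, 255],
    [[0, 0, 0], 0.1, 255]
  ]
}}

```text
t: 10.72
tool_pos: [0.5701, 0.1002, 0.2646]
orientation: [-2.704, -1.598, -0.004]
ft_force: [3.5, 3.6, -3.4]
grip_width: 0.407
finger_force: 30.0
```

```bash
python3 -c "
from h import *
k()"
```

```text
yaw 1.068 mz 0.129 jt7 0.549 ff 30.0 t 10.72
```

{"method": "send_rows", "body": {
  "commands": [
    [[0, 0, 0], 0.05, 255],
    [[0, 0, 0], 0.1, 255]
  ]
}}

```text
t: 10.88
tool_pos: [0.5701, 0.1001, 0.2646]
orientation: [-2.78, -1.461, -0.004]
ft_force: [5.1, 3.1, -3.4]
grip_width: 0.407
finger_force: 30.0
```

```bash
python3 -c "
from h import *
k()"
```

```text
yaw 0.968 mz 0.189 jt7 0.529 ff 30.0 t 10.88
```

{"method": "send_rows", "body": {
  "commands": [
    [[0, 0, 0], 0.05, 255],
    [[0, 0, 0], 0.1, 255]
  ]
}}

```text
t: 11.05
tool_pos: [0.5701, 0.1001, 0.2646]
orientation: [-2.85, -1.32, -0.004]
ft_force: [4.7, 3.9, -3.5]
grip_width: 0.408
finger_force: 30.0
```

```bash
python3 -c "
from h import *
rep();k()"
```

```text
t 11.05 p [0.5701 0.1001 0.2646] yaw 0.868 polar 0.0014 0.895 f [ 4.7   3.93 -3.51] M_axis -0.002 mz [ 0.803 -0.994  0.192] gw 0.408 29.997822046279907 j [ 0.49  0.47 -0.94  1.7   0.41  1.17 -1.26]
yaw 0.868 mz 0.192 jt7 0.503 ff 30.0 t 11.05
```

{"method": "send_rows", "body": {
  "commands": [
    [[0, 0, 0], 0.05, 255],
    [[0, 0, 0], 0.1, 255]
  ]
}}

```text
t: 11.22
tool_pos: [0.5701, 0.1001, 0.2646]
orientation: [-2.912, -1.176, -0.004]
ft_force: [5.3, 3.4, -3.8]
grip_width: 0.403
finger_force: 30.0
```

```bash
python3 -c "
from h import *
k()"
```

```text
yaw 0.768 mz 0.236 jt7 0.474 ff 30.0 t 11.22
```

{"method": "send_rows", "body": {
  "commands": [
    [[0, 0, 0], 0.05, 255],
    [[0, 0, 0], 0.1, 255]
  ]
}}

```text
t: 11.38
tool_pos: [0.5702, 0.1001, 0.2646]
orientation: [-2.967, -1.029, -0.004]
ft_force: [4.6, 4.0, -4.2]
grip_width: 0.407
finger_force: 30.0
```

```bash
python3 -c "
from h import *
k()"
```

```text
yaw 0.668 mz 0.295 jt7 0.44 ff 30.0 t 11.38
```

{"method": "send_rows", "body": {
  "commands": [
    [[0, 0, 0], 0.1, 255],
    [[0, 0, 0], 0.1, 60],
    [[0, 0, 0], 0.1, 60],
    [[0, 0, 0], 0.1, 60],
    [[0, 0, 0], 0.1, 60],
    [[0, 0, 0], 0.1, 60],
    [[0, 0, 0], 0.1, 60]
  ]
}}

```text
t: 11.97
tool_pos: [0.5693, 0.0988, 0.2644]
orientation: [3.015, 0.882, -0.0]
ft_force: [0.6, 0.4, 0.5]
grip_width: 0.758
finger_force: 0.0
```

```bash
python3 -c "
from h import *
rep();k()"
```

```text
t 11.97 p [0.5693 0.0988 0.2644] yaw 0.569 polar 0.0003 -1.177 f [0.56 0.37 0.49] M_axis 0.0 mz [ 0.017 -0.035  0.014] gw 0.758 0.0 j [ 0.45  0.45 -0.87  1.7   0.37  1.16 -1.53]
yaw 0.569 mz 0.014 jt7 0.009 ff 0.0 t 11.97
```

{"method": "send_rows", "body": {
  "commands": [
    [[0, 0, -2], 0, 60],
    [[0, 0, -5.5], 0, 60],
    [[0, 0, -5.5], -0.12, 195],
    [[0, 0, -5.5], -0.24, 195],
    [[0, 0, -5.5], -0.36, 195],
    [[0, 0, -5.5], -0.48, 195],
    [[0, 0, -5.5], -0.6, 195],
    [[0, 0, -5.5], -0.72, 195],
    [[0, 0, -5.5], -0.84, 195],
    [[0, 0, -5.5], -0.96, 195],
    [[0, 0, -5.5], -1.08, 195],
    [[0, 0, -5.5], -1.2, 195],
    [[0, 0, -5.5], -1.32, 195],
    [[0, 0, -5.5], -1.44, 195],
    [[0, 0, -5.5], -1.56, 195],
    [[0, 0, -5.5], -1.68, 195],
    [[0, 0, -5.5], -1.8, 195],
    [[0, 0, -5.5], -1.91, 195],
    [[0, 0, -5.5], -1.91, 195],
    [[0, 0, -5.5], -1.91, 195]
  ]
}}

```text
t: 13.63
tool_pos: [0.5694, 0.0988, 0.3192]
orientation: [-1.027, -2.968, -0.001]
ft_force: [-0.7, 0.4, -0.1]
grip_width: 0.237
finger_force: 0.0
```

```bash
python3 - <<'E'
from h import *
rep(); go(lev(2.48,z=.32),2.48)
t=robot.grab_frame('top'); s=robot.grab_frame('side')
a=cv2.resize(t[170:270,150:250],None,fx=4,fy=4,interpolation=2); b=cv2.resize(s[210:310,190:290],None,fx=4,fy=4,interpolation=2)
cv2.imwrite('pics/e.png',np.hstack([a,b])[:,:,::-1])
for r in (.04,.095):
  for q in (2.38,2.48,2.58): print(r,q,[ (np.array(proj(n,lev(q,r,.226)))-o)*4+p for n,o,p in(('top',np.array([150,170]),[0,0]),('side',np.array([190,210]),[400,0]))])
E
```

```text
t 13.63 p [0.5694 0.0988 0.3192] yaw 2.475 polar 0.0003 -0.839 f [-0.7   0.36 -0.07] M_axis -0.0 mz [-0.015 -0.162 -0.023] gw 0.237 0.0 j [ 0.69  0.61 -1.32  1.63  0.6   1.38  0.19]
t 13.6333 shift [ 6.53 -0.02 -0.08] turn -0.005 j7 0.192
0.04 2.38 [array([181.80098392, 295.50581355]), array([671.05070591, 234.8973722 ])]
0.04 2.48 [array([187.29640326, 300.30243718]), array([678.67339372, 233.20798325])]
0.04 2.58 [array([193.26549634, 304.51327358]), array([686.06675189, 230.92673487])]
0.095 2.38 [array([109.37243125, 370.55925701]), array([690.78267868, 322.99445909])]
0.095 2.48 [array([122.42817996, 382.12867401]), array([709.61809124, 318.64567846])]
0.095 2.58 [array([136.64410707, 392.30166103]), array([727.81361522, 312.78332342])]
```

View pics/e.png

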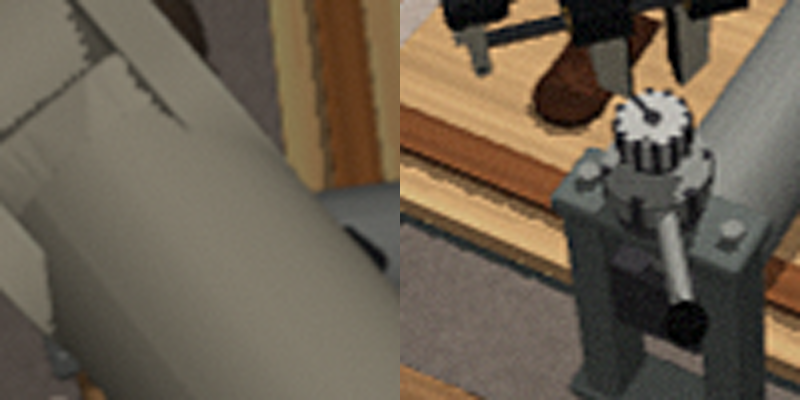

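The ball is at about (687,323) in the side crop. That puts the lever at about 2.35 rad, because it lagged the tool by the finger play, so I'll aim there. The knob's line has turned clockwise by roughly 2 rad.

{"method": "send_rows", "body": {
  "commands": [
    [[3.2, 0.4, 0], 0.07, 195],
    [[6.5, 0.85, 0], 0.13, 195],
    [[6.5, 0.85, 0], 0.13, 195],
    [[6.5, 0.85, 0], 0.13, 195],
    [[6.5, 0.85, 4], 0.13, 195],
    [[6.5, 0.85, 7], 0.13, 195],
    [[6.5, 0.85, 8.4], 0.13, 195],
    [[6.5, 0.85, 8.4], 0.13, 195],
    [[6.5, 0.85, 8.4], 0.13, 195]
  ]
}}

```text
t: 14.48
tool_pos: [0.5237, 0.1455, 0.2356]
orientation: [-1.214, -2.897, -0.0]
ft_force: [-0.7, -0.1, 0.1]
grip_width: 0.237
finger_force: 0.0
```

```bash
python3 -c "
from h import *
rep();k()"
```

```text
t 14.48 p [0.5237 0.1455 0.2356] yaw 2.348 polar 0.065 2.345 f [-0.71 -0.06  0.15] M_axis 0.036 mz [ 0.031 -0.186  0.046] gw 0.237 0.0 j [ 0.6   0.61 -1.25  1.81  0.62  1.19 -0.07]
yaw 2.348 mz 0.046 jt7 -0.046 ff 0.0 t 14.48
```

{"method": "send_rows", "body": {
  "commands": [
    [[-0.03, 0.49, 0], 0.075, 195],
    [[-0.07, 0.97, 0], 0.15, 195],
    [[-0.16, 1.45, 0], 0.225, 195],
    [[-0.29, 1.92, 0], 0.3, 195],
    [[-0.45, 2.38, 0], 0.375, 195],
    [[-0.65, 2.83, 0], 0.45, 195],
    [[-0.65, 2.83, 0], 0.45, 195]
  ]
}}

```text
t: 15.07
tool_pos: [0.5499, 0.1618, 0.2377]
orientation: [1.832, 2.55, 0.005]
ft_force: [0.6, -0.2, 0.2]
grip_width: 0.237
finger_force: 0.0
```

```bash
python3 -c "
from h import *
rep();k()"
```

```text
t 15.07 p [0.5499 0.1618 0.2377] yaw 1.896 polar 0.0657 1.87 f [ 0.57 -0.2   0.24] M_axis -0.032 mz [ 0.042 -0.103  0.033] gw 0.237 0.0037387156044133008 j [ 0.48  0.58 -1.12  1.74  0.56  1.18 -0.47]
yaw 1.896 mz 0.033 jt7 -0.932 ff 0.0 t 15.07
```

{"method": "send_rows", "body": {
  "commands": [
    [[0, 0.33, 0], 0.05, 195],
    [[-0.03, 0.65, 0], 0.1, 195],
    [[-0.07, 0.97, 0], 0.15, 195],
    [[-0.07, 0.97, 0], 0.15, 195]
  ]
}}

```text
t: 15.4
tool_pos: [0.5583, 0.1639, 0.237]
orientation: [2.014, 2.41, 0.003]
ft_force: [-1.1, -0.2, -0.2]
grip_width: 0.235
finger_force: 0.3
```

```bash
python3 -c "
from h import *
rep();k()"
```

```text
t 15.4 p [0.5583 0.1639 0.237 ] yaw 1.749 polar 0.0658 1.737 f [-1.12 -0.17 -0.18] M_axis 0.075 mz [-0.085  0.037 -0.003] gw 0.235 0.2574721444398165 j [ 0.45  0.58 -1.07  1.72  0.55  1.18 -0.6 ]
yaw 1.749 mz -0.003 jt7 -0.622 ff 0.3 t 15.4
```

{"method": "send_rows", "body": {
  "commands": [
    [[0, 0.33, 0], 0.05, 195],
    [[-0.03, 0.65, 0], 0.1, 195],
    [[-0.07, 0.97, 0], 0.15, 195],
    [[-0.07, 0.97, 0], 0.15, 195]
  ]
}}

```text
t: 15.73
tool_pos: [0.5669, 0.1648, 0.2364]
orientation: [-2.188, -2.254, 0.0]
ft_force: [-2.5, -0.8, 1.0]
grip_width: 0.236
finger_force: 1.7
```

```bash
python3 -c "
from h import *
rep()"
```

```text
t 15.73 p [0.5669 0.1648 0.2364] yaw 1.6 polar 0.0658 1.606 f [-2.51 -0.8   0.96] M_axis 0.167 mz [-0.107  0.614  0.063] gw 0.236 1.6622855141758919 j [ 0.42  0.58 -1.03  1.7   0.53  1.17 -0.73]
```

{"method": "send_rows", "body": {
  "commands": [
    [[0, 0.33, 0], 0.05, 195],
    [[-0.03, 0.65, 0], 0.1, 195],
    [[-0.03, 0.65, 0], 0.1, 195]
  ]
}}

```text
t: 15.98
tool_pos: [0.5729, 0.1648, 0.236]
orientation: [-2.297, -2.142, 0.001]
ft_force: [-4.5, -0.6, 3.1]
grip_width: 0.236
finger_force: 2.4
```

```bash
python3 -c "
from h import *
rep()"
```

```text
t 15.98 p [0.5729 0.1648 0.236 ] yaw 1.501 polar 0.0659 1.515 f [-4.53 -0.56  3.08] M_axis 0.296 mz [-0.103  0.981  0.101] gw 0.236 2.364690452814102 j [ 0.4   0.58 -1.    1.69  0.52  1.17 -0.81]
```

{"method": "send_rows", "body": {
  "commands": [
    [[0, 0.33, 0], 0.05, 195],
    [[-0.03, 0.65, 0], 0.1, 195]
  ]
}}

```text
t: 16.15
tool_pos: [0.5781, 0.1642, 0.2357]
orientation: [-2.399, -2.026, 0.004]
ft_force: [-6.0, 0.8, 4.2]
grip_width: 0.238
finger_force: 3.9
```

```bash
python3 -c "
from h import *
rep()"
```

```text
t 16.15 p [0.5781 0.1642 0.2357] yaw 1.402 polar 0.0658 1.435 f [-5.97  0.83  4.23] M_axis 0.397 mz [-0.027  1.571  0.027] gw 0.238 3.8971026241779327 j [ 0.38  0.58 -0.98  1.67  0.51  1.17 -0.9 ]
```

{"method": "send_rows", "body": {
  "commands": [
    [[0, 0, 0], 0, 195]
  ]
}}

```text
t: 16.23
tool_pos: [0.5788, 0.1642, 0.2358]
orientation: [-2.4, -2.025, 0.002]
ft_force: [-5.6, 0.2, 3.3]
grip_width: 0.234
finger_force: 2.9
```

```bash
python3 -c "
from h import *
rep()
for i in range(4):
    robot.grab_frame('top'); rep()"
```

```text
t 16.23 p [0.5788 0.1642 0.2358] yaw 1.402 polar 0.0659 1.425 f [-5.56  0.19  3.28] M_axis 0.364 mz [-0.018  1.207  0.032] gw 0.234 2.8984536230564117 j [ 0.38  0.58 -0.98  1.67  0.51  1.17 -0.9 ]
t 16.28 p [0.5788 0.1642 0.2358] yaw 1.404 polar 0.0659 1.425 f [-5.85 -0.65  1.39] M_axis 0.376 mz [-0.039  1.205  0.06 ] gw 0.234 2.7592798322439194 j [ 0.38  0.58 -0.98  1.67  0.51  1.17 -0.9 ]
t 16.33 p [0.5788 0.1642 0.2359] yaw 1.404 polar 0.0659 1.424 f [-5.15  0.49  3.72] M_axis 0.341 mz [-0.046  1.166  0.078] gw 0.24 2.7656838297843933 j [ 0.38  0.58 -0.98  1.67  0.51  1.17 -0.9 ]
t 16.38 p [0.5788 0.1642 0.2359] yaw 1.404 polar 0.0659 1.425 f [-5.75 -0.71  2.24] M_axis 0.368 mz [-0.024  1.144  0.061] gw 0.237 2.7506453543901443 j [ 0.38  0.58 -0.98  1.67  0.51  1.17 -0.9 ]
t 16.43 p [0.5788 0.1642 0.2359] yaw 1.404 polar 0.0659 1.425 f [-5.69 -0.38  2.76] M_axis 0.368 mz [-0.022  1.214  0.058] gw 0.237 2.746647074818611 j [ 0.38  0.58 -0.98  1.67  0.51  1.17 -0.9 ]
```

{"method": "send_rows", "body": {
  "commands": [
    [[0, 0.26, 0], 0.04, 195],
    [[-0.02, 0.52, 0], 0.08, 195],
    [[-0.02, 0.52, 0], 0.08, 195]
  ]
}}

```text
t: 16.68
tool_pos: [0.5832, 0.1633, 0.2357]
orientation: [-2.478, -1.928, 0.004]
ft_force: [-7.3, 0.1, 3.7]
grip_width: 0.235
finger_force: 3.6
```

```bash
python3 -c "
from h import *
rep()
for i in range(3):
    robot.grab_frame('top'); rep()"
```

```text
t 16.68 p [0.5832 0.1633 0.2357] yaw 1.323 polar 0.0659 1.356 f [-7.27  0.1   3.74] M_axis 0.47 mz [0.06  1.551 0.099] gw 0.235 3.610159456729889 j [ 0.37  0.58 -0.96  1.66  0.5   1.17 -0.96]
t 16.73 p [0.5832 0.1634 0.2357] yaw 1.324 polar 0.0659 1.356 f [-6.93 -0.03  4.03] M_axis 0.446 mz [-0.029  1.54   0.048] gw 0.237 3.5557005554437637 j [ 0.37  0.58 -0.96  1.66  0.5   1.17 -0.96]
t 16.78 p [0.5832 0.1634 0.2358] yaw 1.325 polar 0.0659 1.356 f [-6.95  0.01  2.89] M_axis 0.448 mz [0.057 1.514 0.086] gw 0.236 3.5508086532354355 j [ 0.37  0.58 -0.96  1.66  0.5   1.17 -0.96]
t 16.83 p [0.5832 0.1634 0.2358] yaw 1.325 polar 0.0659 1.356 f [-7.27 -1.04  3.47] M_axis 0.454 mz [0.035 1.5   0.088] gw 0.236 3.5398824512958527 j [ 0.37  0.58 -0.96  1.66  0.5   1.17 -0.96]
```

{"method": "send_rows", "body": {
  "commands": [
    [[0, 0.16, 0], 0.025, 195],
    [[-0.01, 0.33, 0], 0.05, 195],
    [[-0.01, 0.33, 0], 0.05, 195]
  ]
}}

```text
t: 17.08
tool_pos: [0.5856, 0.1628, 0.2356]
orientation: [-2.523, -1.867, 0.006]
ft_force: [-9.0, -0.9, 3.9]
grip_width: 0.235
finger_force: 4.5
```

```bash
python3 -c "
from h import *
rep()
for i in range(3):
    robot.grab_frame('top'); rep()"
```

```text
t 17.08 p [0.5856 0.1628 0.2356] yaw 1.274 polar 0.0658 1.319 f [-9.05 -0.86  3.93] M_axis 0.563 mz [0.089 1.955 0.049] gw 0.235 4.475933164358139 j [ 0.36  0.58 -0.94  1.65  0.5   1.17 -1.  ]
t 17.13 p [0.5856 0.1628 0.2356] yaw 1.275 polar 0.0659 1.319 f [-8.68  0.4   3.99] M_axis 0.56 mz [0.072 1.947 0.096] gw 0.237 4.50435072183609 j [ 0.36  0.58 -0.94  1.65  0.5   1.17 -1.  ]
t 17.18 p [0.5856 0.1628 0.2357] yaw 1.275 polar 0.0659 1.319 f [-8.95  0.31  4.1 ] M_axis 0.576 mz [-0.002  1.911  0.074] gw 0.237 4.48799192905426 j [ 0.36  0.58 -0.94  1.65  0.5   1.17 -1.  ]
t 17.23 p [0.5856 0.1628 0.2357] yaw 1.275 polar 0.0659 1.319 f [-8.85  0.44  3.87] M_axis 0.572 mz [0.149 1.977 0.056] gw 0.237 4.482602477073669 j [ 0.36  0.58 -0.94  1.65  0.5   1.17 -1.  ]
```

{"method": "send_rows", "body": {
  "commands": [
    [[0, -0.3, 0], 0, 195],
    [[0, -0.6, 0], 0, 195],
    [[0, -0.6, 0], 0, 195]
  ]
}}

```text
t: 17.48
tool_pos: [0.5829, 0.1637, 0.236]
orientation: [2.527, 1.865, 0.003]
ft_force: [-0.0, -0.1, -0.1]
grip_width: 0.232
finger_force: 0.0
```

```bash
python3 -c "
from h import *
rep()"
```

```text
t 17.48 p [0.5829 0.1637 0.236 ] yaw 1.272 polar 0.0662 1.363 f [-0.02 -0.09 -0.12] M_axis -0.0 mz [ 0.005 -0.003  0.023] gw 0.232 0.0 j [ 0.36  0.57 -0.95  1.67  0.49  1.16 -1.01]
```

{"method": "send_rows", "body": {
  "commands": [
    [[0, 0, 0], 0, 195],
    [[0, 0, -3], 0, 195],
    [[0, 0, -6], 0, 195],
    [[0, 0, -10], 0, 195],
    [[-3, 3, -13], 0, 195],
    [[-8, 10, -13], 0, 195],
    [[-12, 14, -13], 0, 195],
    [[-16, 18, -13], 0, 195],
    [[-18, 20, -13], 0, 195],
    [[-18, 20, -13], 0, 195],
    [[-18, 20, -13], 0, 195],
    [[-18, 20, -13], 0, 195]
  ]
}}

```text
t: 18.48
tool_pos: [0.7226, -0.0785, 0.3635]
orientation: [2.539, 1.845, -0.003]
ft_force: [-0.7, -1.0, -0.8]
grip_width: 0.237
finger_force: 0.0
```

```bash
python3 - <<'E'
from h import *
rep()
t=robot.grab_frame('top'); s=robot.grab_frame('side')
a=cv2.resize(t[170:270,150:250],None,fx=4,fy=4,interpolation=2); b=cv2.resize(s[210:310,190:290],None,fx=4,fy=4,interpolation=2)
cv2.imwrite('pics/f.png',np.hstack([a,b])[:,:,::-1])
m=(s[250:320,195:290].max(2)<45)
for q in (1.3,1.4,1.5): print(q,(np.array(proj('side',lev(q,.095,.226)))-[190,210])*4+[400,0])
E
```

```text
t 18.48 p [ 0.7226 -0.0785  0.3635] yaw 1.257 polar 0.2346 -0.858 f [-0.74 -1.02 -0.84] M_axis -0.287 mz [-0.071 -0.02   0.016] gw 0.237 0.0 j [ 0.55  0.68 -0.89  1.16  0.52  1.52 -0.56]
1.3 [508.52325786 271.87329756]
1.4 [520.11402657 283.12094098]
1.5 [533.28377775 293.34788141]
```

View pics/f.png

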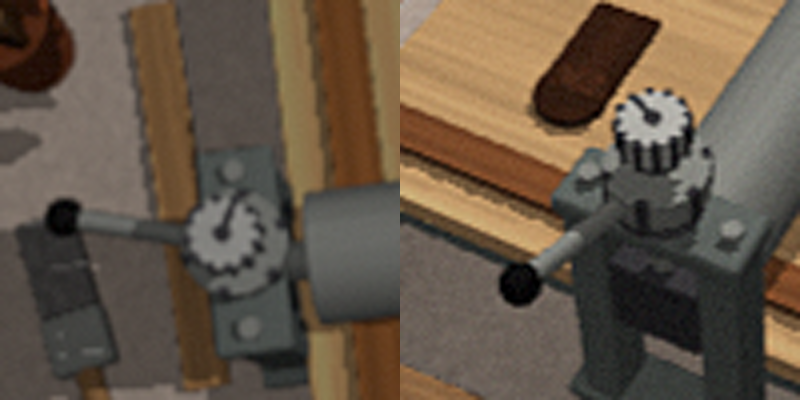

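The ball is at about (519,284), so the lever sits at about 1.39 rad. That is 0.40 rad short of the overtight start and agrees with about 0.6 N m. The knob line has turned clockwise, the bystanders look undisturbed, and the arm is clear.

```bash
python3 -c "
from workcell import robot
print(robot.job_done())"
```

```text
the job is handed in; nothing more can be done
None
```

I slackened the lock ring, turned the knob clockwise about 2.35 rad until the torque had risen roughly 0.17 N m as the roller bore on the strip (the last 0.1 rad was an unintended extra turn), retightened the ring to about 0.6 N m, and handed the job in at about 19 s with the arm clear.

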